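# Rebuild the spacer stack on a model arm's turntable spindle

### The job

The spacer on the yellow turntable base was threaded on too early: take it off and put it aside, for instance on the empty grey pedestal. Then thread all three spacer rings onto the steel spindle in order of size, the widest (blue) at the bottom, the white one next and the narrowest (red) on top, each lying flat and fully down before the next goes on. Let go of the stack and leave the other things on the bench where they lie.

Things in the scene. Friction and masses are not known exactly. Their poses are not given: they have to be found in the camera images.
- base: Yellow turntable base of a small model arm, fixed to the bench: square plate 100 x 100 mm, 12 mm thick, with a round hub 34 mm across up to 24 mm above the bench and, on its axis, an upright steel spindle 14 mm across that ends 70 mm above the bench (46 mm above the hub; its last 6 mm taper to 7 mm). A low blue block (top 20 mm above the bench) lies beside the hub. Origin: centre of the plate's underside, on the bench; z up along the spindle.
- seat (a point): Point on the spindle's axis at the hub's flat top, 24 mm above the bench: the underside of the first ring rests here, of the second 12 mm and of the third 24 mm higher. z up.
- large: Large spacer ring: blue plastic, outer diameter 62 mm, through bore 20 mm, thickness 12 mm, about 45 g, lying flat. Origin: centre of its underside; z is its axis, pointing up. At the start on a grey pedestal.
- medium: Medium spacer ring: white plastic, outer diameter 50 mm, through bore 20 mm, thickness 12 mm, about 30 g, lying flat. Origin: centre of its underside; z is its axis, pointing up. At the start either on a grey pedestal or on the spindle.
- small: Small spacer ring: red plastic, outer diameter 38 mm, through bore 20 mm, thickness 12 mm, about 18 g, lying flat. Origin: centre of its underside; z is its axis, pointing up. At the start on the spindle or, if the medium one is there, on a grey pedestal.
- stand0: Grey plastic pedestal fixed to the bench: foot 64 mm across and 6 mm high, column 34 mm across, flat top 24 mm above the bench. Origin: centre of its underside, on the bench. The large ring starts on it.
- stand1: Grey plastic pedestal fixed to the bench: foot 64 mm across and 6 mm high, column 34 mm across, flat top 24 mm above the bench. Origin: centre of its underside, on the bench. The second waiting ring starts on it.
- stand2: Grey plastic pedestal fixed to the bench: foot 64 mm across and 6 mm high, column 34 mm across, flat top 24 mm above the bench. Origin: centre of its underside, on the bench. It is empty: a free place to lay a ring for the while.
- servo_a: Small blue servo motor, 32 x 12 x 27 mm: bystander, not to be moved. Origin: on its underside, mid-body.
- servo_b: Small blue servo motor, 32 x 12 x 27 mm: bystander, not to be moved. Origin: on its underside, mid-body.
- link_a: Flat yellow link bar, 97 x 12 x 6 mm: bystander, not to be moved. Origin: on its underside, mid-body.
- link_b: Flat yellow link bar, 72 x 12 x 6 mm: bystander, not to be moved. Origin: on its underside, mid-body.
- pencil: Green pencil, 180 mm long, 7 mm thick: bystander, not to be moved. Origin: on its underside, mid-body.
- driver: Screwdriver with a red handle, about 200 mm long: bystander, not to be moved. Origin: on its underside, mid-body.
- mini_arm: Assembled yellow model arm, foot 75 x 75 mm, 160 mm high, reaching 110 mm along its x: bystander, not to be moved. Origin: on its underside, mid-body.
Not all that is in view belongs to the job. Several things have the shape of the large; the one meant has the colours described above.

How it is judged:
By the outcome, as a careful person would: the job done as asked, in the order asked, and still so for the second after the job is handed in, with the robot touching nothing.
It also fails if it takes over 72 s, if anything falls off the work surface, if the arm or the gripper's body presses on something with over 40 N, if the wrist force passes 120 N, or if a joint passes its speed limit or range.

### The arm

A 7-joint arm with a two-finger parallel gripper is mounted at the origin on the work surface. World frame = base frame: x ahead of the robot, y to its left, z up, the work surface at z = 0. Lengths are in m, angles in rad, forces in N, time in s.
With the tool pointing down it reaches from about 0.4 to 0.875 m from the base axis. Payload 19.3 kg.
Tool frame: the origin (TCP) lies midway between the tips of the shut fingers; the grasp point (between the pads) lies 19 mm behind it; x points along the fingers, y is the direction in which the jaws open and shut, and the axes are right-handed (so a half turn about x gives the same grasp; the last joint's range is limited). The gripper opens to 85 mm and grips with 20 to 120 N. Pads are 22 mm wide; open, the fingers measure 114 mm over their backs; the gripper's body (76 mm by 85 mm) begins 54 mm behind the grasp point. The pads swing forward as they close: fully open they stand 13 mm farther back than shut.
Start: joints at [-1.365, 0.521, -0.036, 1.599, 0.021, 1.021, -0.113], TCP at [0.17, 0.601, 0.231] pointing down, gripper open.
Joint ranges: [-2.91, 2.91], [-0.3, 2.13], [-1.5, 1.42], [0.17, 2.43], [-1.26, 4.41], [0.16, 1.93], [-2.52, 2.52]. Speed limits (rad/s): [1.89, 1.89, 2.39, 2.39, 3.01, 3.01, 3.01].

### API

Orientations are given as [roll, pitch, yaw] about the fixed x, y, z axes, in that order (R = Rz(yaw) Ry(pitch) Rx(roll)).
In Python, from workcell import bot gives the robot as it stands. The module is installed in compiled form; this text tells all that it offers.
- The arm moves only by the tool servo_tool, never from a script. Its argument "targets" is a list of rows, each an object of numbers: "x", "y", "z": the shift along the tool's x, y, z as a fraction of full scale; "wx", "wy", "wz": the turn, a rotation vector about the tool's x, y, z as a fraction of full scale. A call has 1 to 12 rows; each row is the pose to reach, as a shift and turn from the pose measured when the call began, along the tool's axes at that moment, turning the shorter way round; what a row does not reach only later rows make up. Full scale, the value 1, is 40 cm for a shift and 360 degrees for a turn. A row lasts 1/8 s, in which the tool goes at most 62.5 mm and 10.7 degrees, less where a joint would pass 70% of its speed; a pose out of reach is approached as far as the arm can. A call with a number of a shift or a turn outside -1 to 1 is refused whole. A call with a gripper value outside its range is refused whole. "grip" is the gripper command: -1 is shut, 1 is fully open, values between are in proportion, set as the call begins (left out, the last holds). The fingers move at their own pace and stop on an object; "squeeze" is the grip in N (left out, the last holds). Time passes only in rows, so rows that repeat a pose let the fingers close. It gives the time, the measured TCP pose, the force and the opening at its end, in the units of the state.
- bot.observe(): the state, without advancing time (a new reading comes with each control period).
- bot.grab_frame(name): name is "side" or "top" or "wrist"; returns (picture, depth): 400x640x3 uint8, red, green, blue; 400x640 float32, m along the optical axis (not along the pixel's ray), 0 where there is no reading.
- bot.get_calibration(name): a dict with "intrinsics" (3x3 intrinsics, pixels), "R" (3x3) and "t" (3): a world point X has camera coordinates R X + t. Camera axes: x right, y down, z forward; pixel columns grow to the right and rows downward; lengths in m; the calibration is good to about 2 mm. A picture is of the moment at which its call begins: read the wrist's pose just before it. get_calibration takes no time and is no camera call; for the wrist camera it gives the pose at the moment of the call.
- bot.job_done(): hands the job in, once; it reports no verdict.
Trained networks look in the newest picture that a camera, given by its name, has taken for a name from the list of things; names that differ only in an ending like _2 or _b are one class to them, and where a whole thing is asked for, a point or a joint stands for the part that bears it (a point fixed in the world has none). Each returns a list of dicts, best first, with "confidence" (0 to 1); they miss things now and then, are a little off and sometimes report something else, mostly with a low value. They report only what shows in the picture. A call takes as long as a camera call. They do not tell look-alikes from the thing itself.
- bot.trace(camera, target): "mask" (400x640 bool, what is visible of it) and "pixel" ([column, row] in pixels, amid what is visible of it).
The state is a dict: "clock": time; "qpos": joint angles; "qd": joint speeds; "joint_efforts": joint torques, N m; "position": TCP position; "tool_rot": TCP orientation; "force": force on the tool from outside, world axes, zero at the start; "moment": the same for the moment, N m; "grip_width": finger opening in m.
Only numpy, scipy, OpenCV 4.12 (cv2) and the standard library are available. Lean on these libraries where they do the work, as an engineer would, in place of code of your own. Each camera call takes 0.05 s, during which the arm holds its last target. There are 200 camera calls.

## Working session

There is one attempt and no reset: what is moved stays moved. The work goes in short steps, Python scripts to look and compute and a tool call to move; the robot and the scene stay as the last step left them, time stands still between calls to the robot, and variables do not carry over. Pictures are saved under pics/ and viewed, on a budget of 10 in all, crops included, one or two more only if the job needs it, and the job is handed in when it is done.

Besides the shell and the picture viewer there is one more tool, called by a JSON object that holds its "op" and its "data". servo_tool: Moves the arm, as the interface text tells. Shift numbers are shares of 40 cm and turn numbers shares of 360 degrees, none past 1 either way. Its arguments: {"type":"object","properties":{"targets":{"type":"array"},"grip":{"type":"number"},"squeeze":{"type":"number"}},"required":["targets"]}

```bash
mkdir -p pics; cat > h.py <<'E'
import numpy as np, cv2
from workcell import bot
def cloud(name):
    c=bot.get_calibration(name); im,d=bot.grab_frame(name)
    K=np.array(c["intrinsics"]);R=np.array(c["R"]);t=np.array(c["t"])
    v,u=np.mgrid[0:400,0:640]
    P=np.stack([(u-K[0,2])/K[0,0]*d,(v-K[1,2])/K[1,1]*d,d],-1)
    W=(P-t)@R   # R^T(P-t)
    W[d==0]=np.nan
    return im,W
def save(im,n): cv2.imwrite(f"pics/{n}.png",cv2.cvtColor(im,cv2.COLOR_RGB2BGR))
E
python3 - <<'E'
from h import *
s=bot.observe();print({k:np.round(s[k],3) for k in s})
a,W=cloud("top");b,_=cloud("side")
save(np.vstack([a,b])[:, :],"p1x");
save(cv2.resize(np.vstack([a,b]),(480,600)),"p1")
save(a,"top0")
for n in ["large","medium","small","base","stand0","mini_arm","driver"]:
    for r in bot.trace("top",n)[:4]:
        m=r["mask"];w=W[m];w=w[np.isfinite(w[:,0])]
        if len(w)==0: continue
        print(n,round(r["confidence"],2),np.round(r["pixel"]),m.sum(),np.round(np.median(w,0),3),np.round(np.percentile(w,[3,97],axis=0),3).tolist(),a[m].mean(0).round())
E
```

```text
{'clock': np.float64(0.0), 'qpos': array([-1.365,  0.522, -0.036,  1.6  ,  0.021,  1.021, -0.113]), 'qd': array([ 0.001,  0.   ,  0.   , -0.   , -0.002,  0.002,  0.   ]), 'joint_efforts': array([ 1.0000e-03, -9.2711e+01,  1.9810e+00, -3.6992e+01,  1.8000e-02,
        8.0000e-03, -0.0000e+00]), 'position': array([0.17 , 0.601, 0.231]), 'tool_rot': array([-1.512,  1.57 , -1.787]), 'force': array([0.649, 0.031, 0.607]), 'moment': array([-0.001,  0.   , -0.043]), 'grip_width': np.float64(0.086)}
large 0.9 [455. 283.] 494 [ 0.342 -0.315  0.011] [[0.315, -0.344, -0.002], [0.37, -0.289, 0.017]] [132.  94. 104.]
large 0.77 [459. 190.] 430 [ 0.573 -0.335  0.012] [[0.546, -0.36, 0.0], [0.599, -0.307, 0.016]] [52. 98. 58.]
large 0.75 [469. 235.] 450 [ 0.459 -0.337  0.036] [[0.432, -0.364, 0.029], [0.487, -0.309, 0.04]] [ 44.  67. 116.]
medium 0.5 [210. 205.] 258 [0.562 0.307 0.036] [[0.542, 0.288, 0.029], [0.585, 0.333, 0.04]] [136. 132. 126.]
small 0.59 [291. 210.] 137 [0.541 0.094 0.036] [[0.525, 0.077, 0.023], [0.557, 0.111, 0.04]] [121.  49.  43.]
base 0.57 [207. 203.] 1249 [0.563 0.305 0.013] [[0.514, 0.261, 0.006], [0.614, 0.36, 0.039]] [130. 108.  56.]
stand0 0.62 [376. 189.] 481 [ 0.591 -0.115  0.007] [[0.564, -0.143, -0.0], [0.619, -0.089, 0.027]] [99. 93. 93.]
stand0 0.47 [466. 238.] 73 [ 0.458 -0.335  0.023] [[0.438, -0.345, 0.002], [0.47, -0.306, 0.034]] [69. 67. 72.]
mini_arm 0.62 [417. 119.] 1459 [ 0.756 -0.221  0.065] [[0.714, -0.266, 0.001], [0.807, -0.15, 0.157]] [85. 74. 54.]
driver 0.62 [215. 127.] 419 [0.762 0.287 0.023] [[0.652, 0.262, 0.013], [0.813, 0.335, 0.028]] [112.  49.  43.]
```

View pics/top0.png

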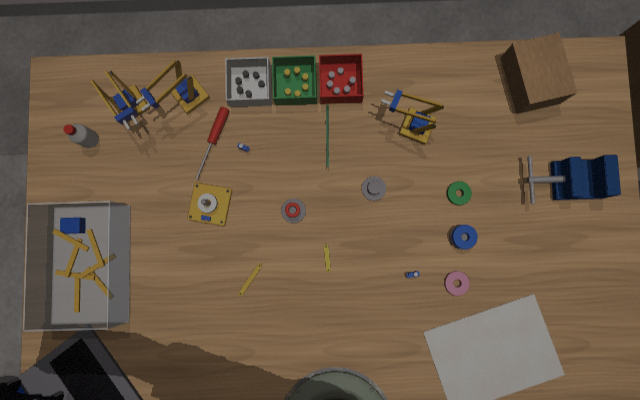

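The picture shows the white ring on the base at (208,204), red on a pedestal at (292,210), the empty pedestal at (374,188) and blue on its pedestal at (464,237). Green and pink are decoys.

```bash
cat >> h.py <<'E'
from scipy.spatial.transform import Rotation as Ro
def pose():
    s=bot.observe(); return np.array(s["position"]),Ro.from_euler("xyz",s["tool_rot"]).as_matrix(),s
def goto(x,y,z,yaw=None):
    """print shift/turn fractions to reach TCP x,y,z pointing down, jaw axis along yaw (mod 180)"""
    p,R,s=pose()
    jaw=np.arctan2(R[1,1],R[0,1])
    if yaw is None: yaw=jaw
    k=np.round((jaw-yaw)/np.pi); yaw=yaw+k*np.pi
    X=np.array([0,0,-1.]);Y=np.array([np.cos(yaw),np.sin(yaw),0]);T=np.stack([X,Y,np.cross(X,Y)],1)
    d=R.T@(np.array([x,y,z])-p)/0.4; w=Ro.from_matrix(R.T@T).as_rotvec()/(2*np.pi)
    print("jaw deg",round(np.degrees(jaw),1),"shift",d.round(4),"turn",w.round(4),"t",s["clock"],"rows~",np.ceil(max(np.linalg.norm(d)*400/62.5,np.linalg.norm(w)*360/10.7)))
E
python3 - <<'E'
from h import *
p,R,s=pose();print(R.round(3))
c=bot.get_calibration("wrist");Rc=np.array(c["R"]);t=np.array(c["t"]);C=-Rc.T@t
print("cam in tool",(R.T@(C-p)).round(4),"axis in tool",(R.T@Rc[2]).round(3),"img x in tool",(R.T@Rc[0]).round(3),np.array(c["intrinsics"]).round(1).tolist())
goto(.563,.305,.30,np.pi/2); goto(.563,.305,.30,np.radians(80))
E
```

```text
[[-0.     0.272  0.962]
 [-0.     0.962 -0.272]
 [-1.    -0.     0.   ]]
cam in tool [-1.425e-01  1.000e-04 -7.030e-02] axis in tool [0.96  0.001 0.279] img x in tool [-0.001  1.    -0.001] [[305.8, 0.0, 318.3], [0.0, 305.8, 197.8], [0.0, 0.0, 1.0]]
jaw deg 74.2 shift [-0.1718 -0.4454  1.1466] turn [-0.0439  0.      0.    ] t 0.45 rows~ 8.0
jaw deg 74.2 shift [-0.1718 -0.4454  1.1466] turn [-0.0161  0.      0.    ] t 0.45 rows~ 8.0
```

{"op": "servo_tool", "data": {"targets": [{"x": 0.03, "y": -0.42, "z": 1.0, "wx": -0.044}, {"x": 0.03, "y": -0.42, "z": 1.0, "wx": -0.044}, {"x": 0.03, "y": -0.42, "z": 1.0, "wx": -0.044}, {"x": 0.03, "y": -0.42, "z": 1.0, "wx": -0.044}, {"x": 0.03, "y": -0.42, "z": 1.0, "wx": -0.044}, {"x": 0.03, "y": -0.42, "z": 1.0, "wx": -0.044}, {"x": 0.03, "y": -0.42, "z": 1.0, "wx": -0.044}, {"x": 0.03, "y": -0.42, "z": 1.0, "wx": -0.044}, {"x": 0.03, "y": -0.42, "z": 1.0, "wx": -0.044}], "grip": 1, "squeeze": 30}}

```text
$.targets[0]: bad value
```

```bash
cat >> h.py <<'E'
def circ(P):
    """algebraic circle fit to xy"""
    A=np.c_[2*P[:,:2],np.ones(len(P))];q=np.linalg.lstsq(A,(P[:,:2]**2).sum(1),rcond=None)[0]
    return q[:2],np.sqrt(q[2]+q[:2]@q[:2])
def ring(W,c,r,z0,z1):
    """fit outer edge of a flat top at height z0..z1 near c: boundary of the top-face mask"""
    m=(np.hypot(W[...,0]-c[0],W[...,1]-c[1])<r)&(W[...,2]>z0)&(W[...,2]<z1)
    cs,_=cv2.findContours(m.astype(np.uint8),cv2.RETR_EXTERNAL,cv2.CHAIN_APPROX_NONE)
    k=max(cs,key=cv2.contourArea)[:,0]
    P=W[k[:,1],k[:,0]];q,R=circ(P)
    for _ in range(3):
        e=abs(np.hypot(P[:,0]-q[0],P[:,1]-q[1])-R);P=P[e<max(.002,np.median(e)*2)];q,R=circ(P)
    h=np.hypot(W[...,0]-c[0],W[...,1]-c[1])<r
    return q.round(4),round(R,4),"n",len(P),"z",np.nanmedian(W[m][:,2]).round(4)
E
python3 - <<'E'
from h import *
p,R,s=pose();print(p,s["force"],s["clock"])
im,W=cloud("wrist");save(im,"w1")
print("white",ring(W,(.563,.305),.04,.031,.042))
m=(np.hypot(W[...,0]-.563,W[...,1]-.305)<.04)&(W[...,2]>.05)
print("spindle",m.sum(),np.nanmedian(W[m],0) if m.any() else 0, np.nanmax(W[m][:,2]))
m=(W[...,2]>.064)&(np.hypot(W[...,0]-.563,W[...,1]-.305)<.04)
print("tip",m.sum(),W[m].mean(0))
E
```

```text
[0.17021478 0.6013204  0.23122939] [ 0.16643137  0.40814706 -0.01562054] 0.45Traceback (most recent call last):
  File "<stdin>", line 4, in <module>
  File "h.py", line 32, in ring
    k=max(cs,key=cv2.contourArea)[:,0]
      ~~~^^^^^^^^^^^^^^^^^^^^^^^^
ValueError: max() iterable argument is empty
```

View pics/w1.png

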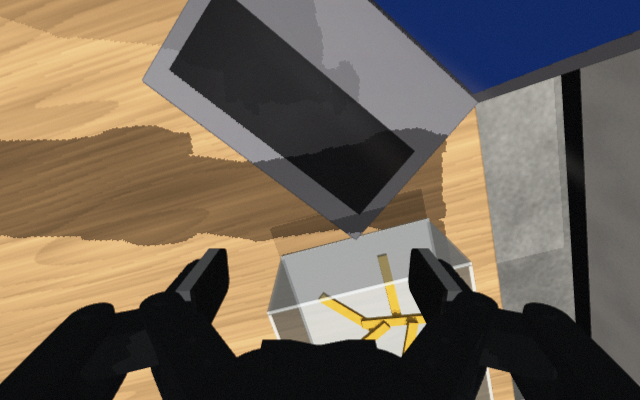

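The move was refused and the arm hasn't moved, so this picture shows only the bin and a laptop. I'll retry with all six numbers in each row.

{"op": "servo_tool", "data": {"targets": [{"x": 0.03, "y": -0.42, "z": 0.99, "wx": -0.044, "wy": 0, "wz": 0}, {"x": 0.03, "y": -0.42, "z": 0.99, "wx": -0.044, "wy": 0, "wz": 0}, {"x": 0.03, "y": -0.42, "z": 0.99, "wx": -0.044, "wy": 0, "wz": 0}, {"x": 0.03, "y": -0.42, "z": 0.99, "wx": -0.044, "wy": 0, "wz": 0}, {"x": 0.03, "y": -0.42, "z": 0.99, "wx": -0.044, "wy": 0, "wz": 0}, {"x": 0.03, "y": -0.42, "z": 0.99, "wx": -0.044, "wy": 0, "wz": 0}, {"x": 0.03, "y": -0.42, "z": 0.99, "wx": -0.044, "wy": 0, "wz": 0}, {"x": 0.03, "y": -0.42, "z": 0.99, "wx": -0.044, "wy": 0, "wz": 0}, {"x": 0.03, "y": -0.42, "z": 0.99, "wx": -0.044, "wy": 0, "wz": 0}], "grip": 1, "squeeze": 30}}

```text
clock: 1.62
position: [0.5053, 0.3321, 0.2192]
tool_rot: [2.624, 1.57, 2.624]
force: [-0.7, 0.6, 0.2]
grip_width: 0.0856
```

```bash
cat > base.py <<'E'
from h import *
import sys
p,R,s=pose();print(p,s["force"],s["clock"])
im,W=cloud("wrist");save(im,sys.argv[1])
try: print("white",ring(W,(.563,.305),.04,.031,.042))
except Exception as e: print(e)
m=(W[...,2]>.064)&(W[...,2]<.08)&(np.hypot(W[...,0]-.563,W[...,1]-.305)<.04)
print("tip",m.sum(),W[m].mean(0))
E
python3 base.py w2
```

```text
[0.50525313 0.33208707 0.21918918] [-0.69921684  0.62123114  0.21625834] 1.625
white (array([0.5666, 0.3112]), np.float64(0.0242), 'n', 117, 'z', np.float64(0.0357))
tip 118 [0.56562223 0.31121855 0.06755867]
```

View pics/w2.png

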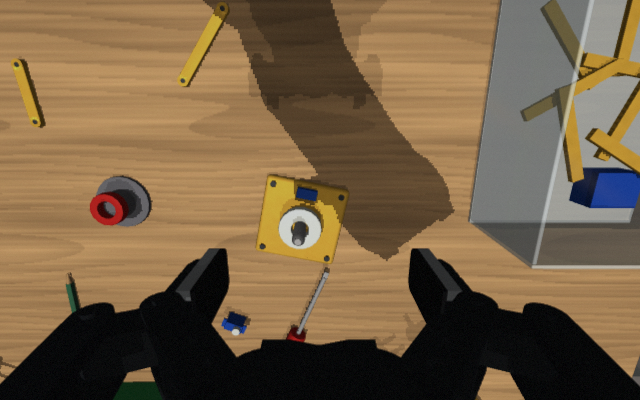

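The wrist view shows the white ring on the spindle at (299,230), the block at (306,193), the screwdriver tip near the plate corner at (326,270) and the red ring at (108,208).

```bash
python3 - <<'E'
from h import *
goto(.566,.3112,.12,np.pi/2);goto(.566,.3112,.011,np.pi/2)
E
```

```text
jaw deg 90.1 shift [ 0.2481 -0.0538  0.153 ] turn [ 0.0003 -0.0001 -0.    ] t 1.675 rows~ 2.0
jaw deg 90.1 shift [ 0.5206 -0.0539  0.1531] turn [ 0.0003 -0.0001 -0.    ] t 1.675 rows~ 4.0
```

{"op": "servo_tool", "data": {"targets": [{"x": 0.12, "y": -0.054, "z": 0.153, "wx": 0, "wy": 0, "wz": 0}, {"x": 0.25, "y": -0.054, "z": 0.153, "wx": 0, "wy": 0, "wz": 0}, {"x": 0.25, "y": -0.054, "z": 0.153, "wx": 0, "wy": 0, "wz": 0}, {"x": 0.36, "y": -0.054, "z": 0.153, "wx": 0, "wy": 0, "wz": 0}, {"x": 0.45, "y": -0.054, "z": 0.153, "wx": 0, "wy": 0, "wz": 0}, {"x": 0.5, "y": -0.054, "z": 0.153, "wx": 0, "wy": 0, "wz": 0}, {"x": 0.52, "y": -0.054, "z": 0.153, "wx": 0, "wy": 0, "wz": 0}, {"x": 0.52, "y": -0.054, "z": 0.153, "wx": 0, "wy": 0, "wz": 0}]}}

```text
clock: 2.68
position: [0.5663, 0.3118, 0.0123]
tool_rot: [1.13, 1.57, 1.132]
force: [-0.2, -0.3, 1.5]
grip_width: 0.0857
```

{"op": "servo_tool", "data": {"targets": [{"x": 0, "y": 0, "z": 0, "wx": 0, "wy": 0, "wz": 0}, {"x": 0, "y": 0, "z": 0, "wx": 0, "wy": 0, "wz": 0}, {"x": 0, "y": 0, "z": 0, "wx": 0, "wy": 0, "wz": 0}, {"x": 0, "y": 0, "z": 0, "wx": 0, "wy": 0, "wz": 0}, {"x": 0, "y": 0, "z": 0, "wx": 0, "wy": 0, "wz": 0}, {"x": 0, "y": 0, "z": 0, "wx": 0, "wy": 0, "wz": 0}], "grip": -1, "squeeze": 25}}

```text
clock: 3.42
position: [0.5667, 0.3121, 0.0134]
tool_rot: [0.837, 1.569, 0.839]
force: [-3.2, -0.9, 10.4]
grip_width: 0.0487
```

{"op": "servo_tool", "data": {"targets": [{"x": -0.08, "y": 0, "z": 0, "wx": 0, "wy": 0, "wz": 0}, {"x": -0.18, "y": 0, "z": 0, "wx": 0, "wy": 0, "wz": 0}, {"x": -0.3, "y": 0, "z": 0, "wx": 0, "wy": 0, "wz": 0}, {"x": -0.42, "y": -0.1, "z": 0, "wx": 0, "wy": 0, "wz": 0}, {"x": -0.42, "y": -0.25, "z": 0, "wx": 0, "wy": 0, "wz": 0}, {"x": -0.42, "y": -0.4, "z": -0.1, "wx": 0, "wy": 0, "wz": 0}, {"x": -0.42, "y": -0.55, "z": -0.1, "wx": 0, "wy": 0, "wz": 0}, {"x": -0.42, "y": -0.7, "z": -0.1, "wx": 0, "wy": 0, "wz": 0}, {"x": -0.42, "y": -0.8, "z": -0.1, "wx": 0, "wy": 0, "wz": 0}, {"x": -0.42, "y": -0.8, "z": -0.1, "wx": 0, "wy": 0, "wz": 0}]}}

```text
clock: 4.68
position: [0.5269, -0.0119, 0.1813]
tool_rot: [0.301, 1.569, 0.297]
force: [0.2, 0.1, -0.6]
grip_width: 0.0484
```

```bash
python3 - <<'E'
from h import *
p,R,s=pose();print(p,s["force"],s["clock"],s["grip_width"])
im,W=cloud("wrist");save(im,"w3")
for n,c,r,z0,z1 in [("red",(.543,.097),.03,.031,.042),("stand2",(.594,-.113),.03,.019,.03),("foot2",(.594,-.113),.05,.004,.03),("held",p,.035,p[2]-.005,p[2]+.03),("blue",(.46,-.335),.05,.031,.042)]:
    try: print(n,ring(W,c,r,z0,z1))
    except Exception as e: print(n,e)
T,Wt=cloud("top");save(T,"top1")
for n,c,r,z0,z1 in [("tip",(.565,.308),.03,.05,.08),("hub",(.565,.308),.03,.019,.03),("red",(.543,.097),.03,.031,.042),("stand2",(.594,-.113),.03,.019,.03),("blue",(.46,-.335),.05,.031,.042)]:
    try: print("top",n,ring(Wt,c,r,z0,z1))
    except Exception as e: print(n,e)
E
```

```text
[ 0.52690676 -0.01187313  0.18131924] [ 0.17609063  0.14402328 -0.56431605] 4.675 0.04842961461227639
red (array([0.5431, 0.0933]), np.float64(0.0182), 'n', 109, 'z', np.float64(0.0357))
stand2 (array([ 0.5949, -0.1157]), np.float64(0.0163), 'n', 89, 'z', np.float64(0.0238))
foot2 (array([ 0.5947, -0.1163]), np.float64(0.0309), 'n', 121, 'z', np.float64(0.0066))
held (array([ 0.5268, -0.0117]), np.float64(0.0248), 'n', 362, 'z', np.float64(0.2035))
blue (array([ 0.4738, -0.3   ]), np.float64(0.0082), 'n', 26, 'z', np.float64(0.0319))
top tip (array([0.5635, 0.3102]), np.float64(0.0063), 'n', 17, 'z', np.float64(0.0664))
top hub (array([0.5637, 0.3101]), np.float64(0.0156), 'n', 33, 'z', np.float64(0.0244))
top red (array([0.5403, 0.0957]), np.float64(0.0164), 'n', 29, 'z', np.float64(0.0362))
top stand2 (array([ 0.5922, -0.122 ]), np.float64(0.0106), 'n', 14, 'z', np.float64(0.0241))
top blue (array([ 0.4598, -0.335 ]), np.float64(0.0298), 'n', 71, 'z', np.float64(0.0359))
```

View pics/w3.png

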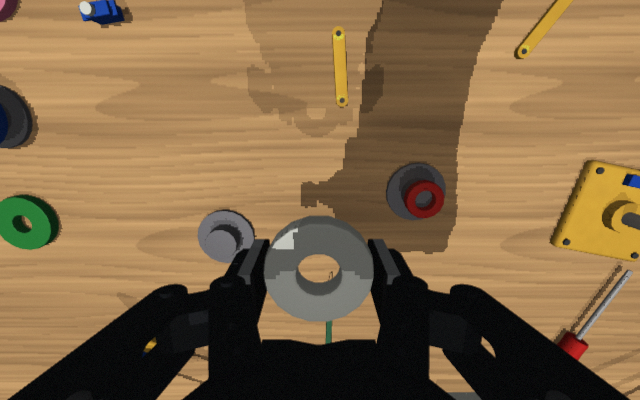

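Held ring is centred in the jaws at (318,268), the empty pedestal is at (226,236) and the red ring at (424,199). Next I lay the white ring on the empty pedestal.

{"op": "servo_tool", "data": {"targets": [{"x": 0.0, "y": -0.13, "z": 0.08, "wx": 0, "wy": 0, "wz": 0}, {"x": 0.08, "y": -0.26, "z": 0.17, "wx": 0, "wy": 0, "wz": 0}, {"x": 0.2, "y": -0.26, "z": 0.17, "wx": 0, "wy": 0, "wz": 0}, {"x": 0.3, "y": -0.26, "z": 0.17, "wx": 0, "wy": 0, "wz": 0}, {"x": 0.36, "y": -0.26, "z": 0.17, "wx": 0, "wy": 0, "wz": 0}, {"x": 0.4, "y": -0.26, "z": 0.17, "wx": 0, "wy": 0, "wz": 0}, {"x": 0.417, "y": -0.26, "z": 0.17, "wx": 0, "wy": 0, "wz": 0}, {"x": 0.417, "y": -0.26, "z": 0.17, "wx": 0, "wy": 0, "wz": 0}, {"x": 0.417, "y": -0.26, "z": 0.17, "wx": 0, "wy": 0, "wz": 0}]}}

```text
clock: 5.9
position: [0.5961, -0.1117, 0.0151]
tool_rot: [0.552, 1.567, 0.553]
force: [-0.8, -0.8, -0.0]
grip_width: 0.0483
```

{"op": "servo_tool", "data": {"targets": [{"x": 0.001, "y": -0.01, "z": -0.002, "wx": 0, "wy": 0, "wz": 0}, {"x": 0.002, "y": -0.01, "z": -0.003, "wx": 0, "wy": 0, "wz": 0}]}}

```text
clock: 6.15
position: [0.595, -0.1163, 0.0147]
tool_rot: [0.403, 1.567, 0.404]
force: [0.7, -0.2, -0.6]
grip_width: 0.0485
```

{"op": "servo_tool", "data": {"targets": [{"x": 0, "y": 0, "z": 0, "wx": 0, "wy": 0, "wz": 0}, {"x": 0, "y": 0, "z": 0, "wx": 0, "wy": 0, "wz": 0}, {"x": 0, "y": 0, "z": 0, "wx": 0, "wy": 0, "wz": 0}, {"x": 0, "y": 0, "z": 0, "wx": 0, "wy": 0, "wz": 0}, {"x": -0.1, "y": 0, "z": 0, "wx": 0, "wy": 0, "wz": 0}, {"x": -0.25, "y": 0, "z": 0, "wx": 0, "wy": 0, "wz": 0}, {"x": -0.4, "y": -0.1, "z": -0.1, "wx": 0, "wy": 0, "wz": 0}, {"x": -0.47, "y": -0.2, "z": -0.2, "wx": 0, "wy": 0, "wz": 0}, {"x": -0.47, "y": -0.35, "z": -0.3, "wx": 0, "wy": 0, "wz": 0}, {"x": -0.47, "y": -0.45, "z": -0.35, "wx": 0, "wy": 0, "wz": 0}, {"x": -0.47, "y": -0.45, "z": -0.35, "wx": 0, "wy": 0, "wz": 0}], "grip": 1}}

```text
clock: 7.52
position: [0.4518, -0.3005, 0.2024]
tool_rot: [-0.0, 1.567, -0.006]
force: [0.8, 0.7, -0.5]
grip_width: 0.0853
```

```bash
python3 - <<'E'
from h import *
p,R,s=pose();print(p,s["force"],s["clock"],s["grip_width"])
im,W=cloud("wrist");save(im,"w4")
for n,c,r,z0,z1 in [("white",(.5949,-.1157),.04,.031,.042),("blue",(.462,-.337),.045,.031,.042)]:
    try: q=ring(W,c,r,z0,z1);print(n,q)
    except Exception as e: print(n,e)
goto(*q[0],.012,np.pi/2)
E
```

```text
[ 0.45184419 -0.30051264  0.20244477] [ 0.75084972  0.68552939 -0.52085913] 7.525 0.08525173132368562
white (array([ 0.5894, -0.1139]), np.float64(0.0195), 'n', 39, 'z', np.float64(0.0359))
blue (array([ 0.4624, -0.3361]), np.float64(0.0302), 'n', 163, 'z', np.float64(0.0358))
jaw deg 89.8 shift [ 0.4755 -0.0922  0.0229] turn [-0.0006  0.0006 -0.0001] t 7.575 rows~ 4.0
```

View pics/w4.png

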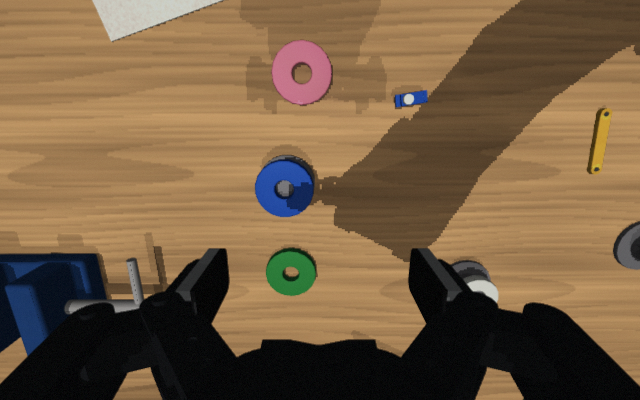

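Blue ring is at (285,188) on its pedestal between pink and green; the white ring is on the spare pedestal at (478,290).

{"op": "servo_tool", "data": {"targets": [{"x": 0.1, "y": -0.092, "z": 0.024, "wx": 0, "wy": 0, "wz": 0}, {"x": 0.23, "y": -0.092, "z": 0.024, "wx": 0, "wy": 0, "wz": 0}, {"x": 0.34, "y": -0.092, "z": 0.024, "wx": 0, "wy": 0, "wz": 0}, {"x": 0.41, "y": -0.092, "z": 0.024, "wx": 0, "wy": 0, "wz": 0}, {"x": 0.46, "y": -0.092, "z": 0.024, "wx": 0, "wy": 0, "wz": 0}, {"x": 0.477, "y": -0.092, "z": 0.024, "wx": 0, "wy": 0, "wz": 0}, {"x": 0.477, "y": -0.092, "z": 0.024, "wx": 0, "wy": 0, "wz": 0}]}}

```text
clock: 8.45
position: [0.4633, -0.3359, 0.0117]
tool_rot: [0.149, 1.567, 0.146]
force: [-0.7, 0.3, -0.6]
grip_width: 0.0854
```

{"op": "servo_tool", "data": {"targets": [{"x": 0, "y": 0, "z": 0, "wx": 0, "wy": 0, "wz": 0}, {"x": 0, "y": 0, "z": 0, "wx": 0, "wy": 0, "wz": 0}, {"x": 0, "y": 0, "z": 0, "wx": 0, "wy": 0, "wz": 0}, {"x": 0, "y": 0, "z": 0, "wx": 0, "wy": 0, "wz": 0}, {"x": 0, "y": 0, "z": 0, "wx": 0, "wy": 0, "wz": 0}], "grip": -1}}

```text
clock: 9.07
position: [0.4639, -0.3362, 0.013]
tool_rot: [-0.035, 1.565, -0.038]
force: [-0.8, 2.1, 11.1]
grip_width: 0.0615
```

{"op": "servo_tool", "data": {"targets": [{"x": -0.08, "y": 0, "z": 0, "wx": 0, "wy": 0, "wz": 0}, {"x": -0.2, "y": 0, "z": 0, "wx": 0, "wy": 0, "wz": 0}, {"x": -0.34, "y": 0.05, "z": 0, "wx": 0, "wy": 0, "wz": 0}, {"x": -0.42, "y": 0.17, "z": 0.02, "wx": 0, "wy": 0, "wz": 0}, {"x": -0.42, "y": 0.32, "z": 0.05, "wx": 0, "wy": 0, "wz": 0}, {"x": -0.42, "y": 0.47, "z": 0.07, "wx": 0, "wy": 0, "wz": 0}, {"x": -0.42, "y": 0.62, "z": 0.1, "wx": 0, "wy": 0, "wz": 0}, {"x": -0.42, "y": 0.77, "z": 0.12, "wx": 0, "wy": 0, "wz": 0}, {"x": -0.42, "y": 0.92, "z": 0.14, "wx": 0, "wy": 0, "wz": 0}, {"x": -0.42, "y": 0.99, "z": 0.16, "wx": 0, "wy": 0, "wz": 0}]}}

```text
clock: 10.32
position: [0.5284, 0.0633, 0.182]
tool_rot: [0.135, 1.564, 0.135]
force: [0.2, -1.1, -0.1]
grip_width: 0.0612
```

```bash
python3 - <<'E'
from h import *
p,R,s=pose();print(p,s["force"],s["grip_width"])
goto(.560,.3112,.16,np.pi/2)
E
```

```text
[0.52836259 0.06326275 0.18200398] [ 0.19363294 -1.07641843 -0.13255684] 0.061241438374582825
jaw deg 90.0 shift [0.0561 0.6198 0.0788] turn [ 0.      0.0011 -0.0001] t 10.325 rows~ 5.0
```

{"op": "servo_tool", "data": {"targets": [{"x": 0.0, "y": 0.12, "z": -0.02, "wx": 0, "wy": 0.001, "wz": 0}, {"x": 0.0, "y": 0.27, "z": -0.06, "wx": 0, "wy": 0.001, "wz": 0}, {"x": 0.02, "y": 0.42, "z": -0.1, "wx": 0, "wy": 0.001, "wz": 0}, {"x": 0.05, "y": 0.56, "z": -0.1, "wx": 0, "wy": 0.001, "wz": 0}, {"x": 0.055, "y": 0.62, "z": -0.1, "wx": 0, "wy": 0.001, "wz": 0}, {"x": 0.055, "y": 0.62, "z": -0.1, "wx": 0, "wy": 0.001, "wz": 0}, {"x": 0.055, "y": 0.62, "z": -0.1, "wx": 0, "wy": 0.001, "wz": 0}]}}

```text
clock: 11.2
position: [0.4889, 0.31, 0.1604]
tool_rot: [0.483, 1.57, 0.482]
force: [0.5, -0.2, -0.6]
grip_width: 0.061
```

```bash
cat > ins.py <<'E'
from h import *
import sys
rad=float(sys.argv[2])
p,R,s=pose();print(p,s["force"],s["clock"],s["grip_width"])
im,W=cloud("wrist");save(im,sys.argv[1])
near=np.hypot(W[...,0]-.566,W[...,1]-.311)<.03
m=near&(W[...,2]>.06)&(W[...,2]<.08);tip=np.nan
if m.sum()>5: tip=(W[m].min(0)+W[m].max(0))/2
print("tip",m.sum(),tip,W[m].mean(0))
for n,c,r,z0,z1 in [("hub",(.566,.311),.04,.02,.028),("held",p,rad+.006,p[2]+.012,p[2]+.03)]:
    try: h=ring(W,c,r,z0,z1);print(n,h)
    except Exception as e: print(n,e)
off=h[0]-p[:2];print("off",off,"top above tcp",h[-1]-p[2])
goto(.5656-off[0],.3112-off[1],.095,np.pi/2)
goto(.5656-off[0],.3112-off[1],.06,np.pi/2)
E
python3 ins.py w5 .031
```

```text
[0.48894443 0.30995729 0.16038438] [ 0.49258229 -0.20552233 -0.59920158] 11.2 0.06102397043538111
tip 59 [0.56190781 0.3112701  0.06401251] [0.5613351  0.31097891 0.06345659]
hub (array([0.5692, 0.3108]), np.float64(0.0151), 'n', 64, 'z', np.float64(0.0239))
held (array([0.4874, 0.31  ]), np.float64(0.0306), 'n', 400, 'z', np.float64(0.1831))
off [-1.5444333e-03  4.2713341e-05] top above tcp 0.022715620275837484
jaw deg 89.9 shift [0.1637 0.0037 0.1951] turn [-0.0003  0.0001 -0.0001] t 11.25 rows~ 2.0
jaw deg 89.9 shift [0.2512 0.0037 0.195 ] turn [-0.0003  0.0001 -0.0001] t 11.25 rows~ 3.0
```

View pics/w5.png

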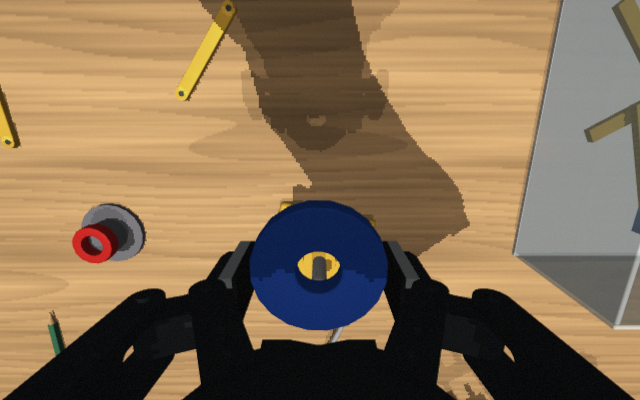

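Held blue ring is at (318,265), with the spindle tip visible through its bore at (319,268). Aligning over the spindle.

{"op": "servo_tool", "data": {"targets": [{"x": 0.03, "y": 0.002, "z": 0.1, "wx": 0, "wy": 0, "wz": 0}, {"x": 0.12, "y": 0.002, "z": 0.197, "wx": 0, "wy": 0, "wz": 0}, {"x": 0.2, "y": 0.002, "z": 0.197, "wx": 0, "wy": 0, "wz": 0}, {"x": 0.235, "y": 0.002, "z": 0.197, "wx": 0, "wy": 0, "wz": 0}, {"x": 0.235, "y": 0.002, "z": 0.197, "wx": 0, "wy": 0, "wz": 0}, {"x": 0.235, "y": 0.002, "z": 0.197, "wx": 0, "wy": 0, "wz": 0}]}}

```text
clock: 12.0
position: [0.5684, 0.3108, 0.0681]
tool_rot: [0.55, 1.568, 0.549]
force: [-0.5, -0.1, 0.6]
grip_width: 0.061
```

```bash
python3 - <<'E'
from h import *
p,R,s=pose();print(p,s["force"])
im,W=cloud("wrist");save(im[150:400,180:460],"w6")
off=ring(W,p,.037,p[2]+.012,p[2]+.03);print(off)
m=(np.hypot(W[...,0]-p[0],W[...,1]-p[1])<.009)
print(np.nanmax(W[m],0),m.sum())
goto(.5677,.3107,.04,np.pi/2)
E
```

```text
[0.56841724 0.31079079 0.06805244] [-0.50419425 -0.14137243  0.58453278]
(array([0.5668, 0.3109]), np.float64(0.0306), 'n', 402, 'z', np.float64(0.0908))
[0.57737637 0.31743936 0.14225928] 334
jaw deg 89.9 shift [ 0.0701 -0.0005 -0.0021] turn [-0.0003  0.0004 -0.0003] t 12.05 rows~ 1.0
```

View pics/w6.png

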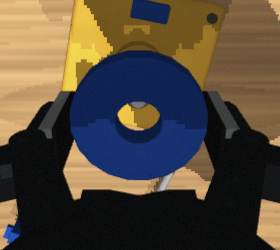

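The spindle tip shows at the upper rim of the bore (138,105), as the slanted view predicts when the ring is centred. Lowering.

{"op": "servo_tool", "data": {"targets": [{"x": 0.02, "y": 0, "z": -0.002, "wx": 0, "wy": 0, "wz": 0}, {"x": 0.04, "y": 0, "z": -0.002, "wx": 0, "wy": 0, "wz": 0}, {"x": 0.055, "y": 0, "z": -0.002, "wx": 0, "wy": 0, "wz": 0}, {"x": 0.055, "y": 0, "z": -0.002, "wx": 0, "wy": 0, "wz": 0}]}}

```text
clock: 12.55
position: [0.5674, 0.3107, 0.0453]
tool_rot: [0.528, 1.569, 0.526]
force: [0.3, -0.3, -0.4]
grip_width: 0.0615
```

No contact force, and the ring is already past the taper. Next: down to about TCP z 0.0145.

{"op": "servo_tool", "data": {"targets": [{"x": 0.03, "y": 0, "z": 0, "wx": 0, "wy": 0, "wz": 0}, {"x": 0.055, "y": 0, "z": 0, "wx": 0, "wy": 0, "wz": 0}, {"x": 0.07, "y": 0, "z": 0, "wx": 0, "wy": 0, "wz": 0}, {"x": 0.078, "y": 0, "z": 0, "wx": 0, "wy": 0, "wz": 0}, {"x": 0.078, "y": 0, "z": 0, "wx": 0, "wy": 0, "wz": 0}]}}

```text
clock: 13.18
position: [0.5674, 0.3107, 0.014]
tool_rot: [0.52, 1.569, 0.519]
force: [0.4, -0.5, -0.9]
grip_width: 0.0615
```

{"op": "servo_tool", "data": {"targets": [{"x": 0, "y": 0, "z": 0, "wx": 0, "wy": 0, "wz": 0}, {"x": 0, "y": 0, "z": 0, "wx": 0, "wy": 0, "wz": 0}, {"x": 0, "y": 0, "z": 0, "wx": 0, "wy": 0, "wz": 0}, {"x": -0.04, "y": 0, "z": 0, "wx": 0, "wy": 0, "wz": 0}, {"x": -0.15, "y": 0, "z": 0, "wx": 0, "wy": 0, "wz": 0}, {"x": -0.29, "y": 0, "z": 0, "wx": 0, "wy": 0, "wz": 0}, {"x": -0.42, "y": 0, "z": -0.1, "wx": 0, "wy": 0, "wz": 0}, {"x": -0.45, "y": 0, "z": -0.17, "wx": 0, "wy": 0, "wz": 0}, {"x": -0.45, "y": 0, "z": -0.17, "wx": 0, "wy": 0, "wz": 0}], "grip": 1}}

```text
clock: 14.3
position: [0.4981, 0.3115, 0.1968]
tool_rot: [0.68, 1.566, 0.68]
force: [0.2, 0.6, -1.3]
grip_width: 0.0854
```

```bash
cat > chk.py <<'E'
from h import *
import sys
z=float(sys.argv[1]);r=float(sys.argv[2])
p,R,s=pose();print(p,s["clock"])
im,W=cloud("wrist");save(im,sys.argv[3])
print("ring",ring(W,(.566,.311),r+.01,z-.004,z+.004))
m=(W[...,2]>.062)&(W[...,2]<.08)&(np.hypot(W[...,0]-.566,W[...,1]-.311)<.02)
print("tip",m.sum(),np.nanmean(W[m],0))
D=np.hypot(W[...,0]-.566,W[...,1]-.311);m=(D<r-.003)&(D>.013)&(abs(W[...,2]-z)<.006)
P=W[m];g=np.linalg.lstsq(np.c_[P[:,:2]-[.566,.311],np.ones(len(P))],P[:,2],rcond=None)[0];print("plane tilt deg",np.degrees(g[:2]),"z",g[2])
print("red",ring(W,(.543,.0935),.03,.031,.042))
E
python3 chk.py .036 .031 w7
```

```text
[0.49808027 0.31151576 0.19680679] 14.3
ring (array([0.5657, 0.3114]), np.float64(0.0301), 'n', 154, 'z', np.float64(0.0358))
tip 143 [0.56501318 0.31104682 0.0672682 ]
plane tilt deg [0.14073947 0.11178809] z 0.035891753967576163
red (array([0.5435, 0.0946]), np.float64(0.0182), 'n', 104, 'z', np.float64(0.0354))
```

Blue is seated: flat, top at 35.9 mm. Now the white ring.

{"op": "servo_tool", "data": {"targets": [{"x": 0, "y": -0.12, "z": 0.02, "wx": 0, "wy": 0, "wz": 0}, {"x": 0, "y": -0.27, "z": 0.04, "wx": 0, "wy": 0, "wz": 0}, {"x": 0, "y": -0.42, "z": 0.06, "wx": 0, "wy": 0, "wz": 0}, {"x": 0, "y": -0.57, "z": 0.08, "wx": 0, "wy": 0, "wz": 0}, {"x": 0, "y": -0.72, "z": 0.08, "wx": 0, "wy": 0, "wz": 0}, {"x": 0, "y": -0.87, "z": 0.08, "wx": 0, "wy": 0, "wz": 0}, {"x": 0, "y": -0.98, "z": 0.08, "wx": 0, "wy": 0, "wz": 0}, {"x": 0, "y": -0.98, "z": 0.08, "wx": 0, "wy": 0, "wz": 0}, {"x": 0, "y": -0.98, "z": 0.08, "wx": 0, "wy": 0, "wz": 0}]}}

```text
clock: 15.48
position: [0.5309, -0.0807, 0.1947]
tool_rot: [0.688, 1.567, 0.687]
force: [-1.2, 0.8, -1.1]
grip_width: 0.0855
```

```bash
python3 - <<'E'
from h import *
p,R,s=pose();print(p,s["clock"])
im,W=cloud("wrist");save(im,"w8")
q=ring(W,(.595,-.116),.037,.031,.042);print("white",q)
goto(*q[0],.014,np.pi/2)
E
```

```text
[ 0.53092829 -0.08073679  0.19472304] 15.475
white (array([ 0.5945, -0.1154]), np.float64(0.0242), 'n', 129, 'z', np.float64(0.0357))
jaw deg 90.0 shift [ 0.4522 -0.0893  0.1575] turn [ 0.      0.0005 -0.0004] t 15.525 rows~ 4.0
```

White must be gripped high, because below it the fingertips would hit the wider blue ring. So TCP z is about 0.027.

{"op": "servo_tool", "data": {"targets": [{"x": 0.06, "y": -0.089, "z": 0.1, "wx": 0, "wy": 0, "wz": 0}, {"x": 0.19, "y": -0.089, "z": 0.158, "wx": 0, "wy": 0, "wz": 0}, {"x": 0.3, "y": -0.089, "z": 0.158, "wx": 0, "wy": 0, "wz": 0}, {"x": 0.37, "y": -0.089, "z": 0.158, "wx": 0, "wy": 0, "wz": 0}, {"x": 0.41, "y": -0.089, "z": 0.158, "wx": 0, "wy": 0, "wz": 0}, {"x": 0.419, "y": -0.089, "z": 0.158, "wx": 0, "wy": 0, "wz": 0}, {"x": 0.419, "y": -0.089, "z": 0.158, "wx": 0, "wy": 0, "wz": 0}]}}

```text
clock: 16.4
position: [0.5952, -0.1151, 0.0281]
tool_rot: [0.557, 1.566, 0.557]
force: [0.3, -0.6, -0.3]
grip_width: 0.0855
```

{"op": "servo_tool", "data": {"targets": [{"x": 0, "y": 0, "z": 0, "wx": 0, "wy": 0, "wz": 0}, {"x": 0, "y": 0, "z": 0, "wx": 0, "wy": 0, "wz": 0}, {"x": 0, "y": 0, "z": 0, "wx": 0, "wy": 0, "wz": 0}, {"x": 0, "y": 0, "z": 0, "wx": 0, "wy": 0, "wz": 0}, {"x": 0, "y": 0, "z": 0, "wx": 0, "wy": 0, "wz": 0}, {"x": 0, "y": 0, "z": 0, "wx": 0, "wy": 0, "wz": 0}], "grip": -1}}

```text
clock: 17.15
position: [0.5957, -0.1151, 0.029]
tool_rot: [0.45, 1.565, 0.45]
force: [-2.9, -0.1, 9.7]
grip_width: 0.0477
```

{"op": "servo_tool", "data": {"targets": [{"x": -0.05, "y": 0, "z": 0, "wx": 0, "wy": 0, "wz": 0}, {"x": -0.15, "y": 0, "z": 0, "wx": 0, "wy": 0, "wz": 0}, {"x": -0.28, "y": 0, "z": -0.03, "wx": 0, "wy": 0, "wz": 0}, {"x": -0.4, "y": 0.1, "z": -0.1, "wx": 0, "wy": 0, "wz": 0}, {"x": -0.4, "y": 0.25, "z": -0.13, "wx": 0, "wy": 0, "wz": 0}, {"x": -0.4, "y": 0.4, "z": -0.15, "wx": 0, "wy": 0, "wz": 0}, {"x": -0.4, "y": 0.55, "z": -0.18, "wx": 0, "wy": 0, "wz": 0}, {"x": -0.4, "y": 0.7, "z": -0.2, "wx": 0, "wy": 0, "wz": 0}, {"x": -0.4, "y": 0.85, "z": -0.24, "wx": 0, "wy": 0, "wz": 0}, {"x": -0.4, "y": 0.97, "z": -0.26, "wx": 0, "wy": 0, "wz": 0}, {"x": -0.4, "y": 0.99, "z": -0.26, "wx": 0, "wy": 0, "wz": 0}]}}

```text
clock: 18.52
position: [0.4895, 0.284, 0.1907]
tool_rot: [0.62, 1.563, 0.625]
force: [-0.3, 0.2, -0.6]
grip_width: 0.0477
```

```bash
sed -i 's/p\[2\]+.012,p\[2\]+.03)/p[2]+.003,p[2]+.03)/; s/W\[\.\.\.,2\]>.06)/W[...,2]>.064)/; s/,.095,/,.11,/; s/,.06,np/,.078,np/' ins.py; python3 ins.py w9 .025
```

```text
[0.48945985 0.28400191 0.19068268] [-0.28079256  0.19958643 -0.62973534] 18.525 0.04765956364950306
tip 0 nan [nan nan nan]
hub (array([0.5695, 0.3061]), np.float64(0.0036), 'n', 14, 'z', np.float64(0.0221))
held (array([0.4887, 0.2841]), np.float64(0.0248), 'n', 387, 'z', np.float64(0.1975))
off [-7.59853037e-04  9.80891359e-05] top above tcp 0.006817323511472795
jaw deg 90.2 shift [0.2029 0.0691 0.1895] turn [ 0.0005  0.001  -0.0006] t 18.575 rows~ 2.0
jaw deg 90.2 shift [0.2829 0.0688 0.189 ] turn [ 0.0005  0.001  -0.0006] t 18.575 rows~ 3.0ins.py:9: RuntimeWarning: Mean of empty slice.
  print("tip",m.sum(),tip,W[m].mean(0))
  ret = um.true_divide(
```

View pics/w9.png

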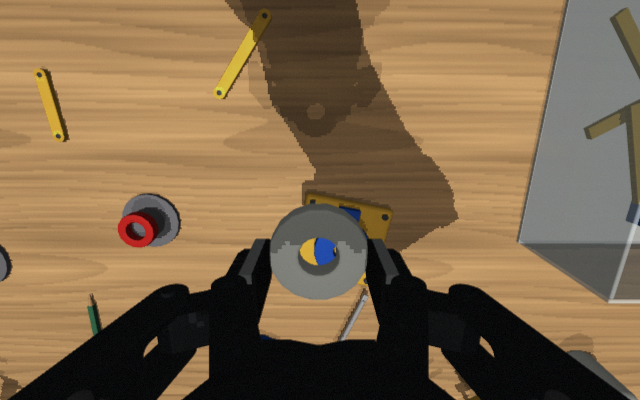

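The white ring is held level at (319,252), with the base below it. Aligning over the spindle.

{"op": "servo_tool", "data": {"targets": [{"x": 0.05, "y": 0.035, "z": 0.1, "wx": 0, "wy": 0.001, "wz": 0}, {"x": 0.12, "y": 0.068, "z": 0.191, "wx": 0, "wy": 0.001, "wz": 0}, {"x": 0.22, "y": 0.068, "z": 0.191, "wx": 0, "wy": 0.001, "wz": 0}, {"x": 0.27, "y": 0.068, "z": 0.191, "wx": 0, "wy": 0.001, "wz": 0}, {"x": 0.27, "y": 0.068, "z": 0.191, "wx": 0, "wy": 0.001, "wz": 0}, {"x": 0.27, "y": 0.068, "z": 0.191, "wx": 0, "wy": 0.001, "wz": 0}]}}

```text
clock: 19.32
position: [0.5678, 0.3108, 0.0849]
tool_rot: [1.249, 1.566, 1.252]
force: [0.9, 0.3, -0.1]
grip_width: 0.0474
```

```bash
python3 - <<'E'
from h import *
p,R,s=pose();print(p,s["force"],s["clock"])
im,W=cloud("wrist")
q=ring(W,p,.031,p[2]+.003,p[2]+.03);print(q)
o=q[0]-p[:2];goto(.566-o[0],.311-o[1],.06,np.pi/2)
E
```

```text
[0.5677644  0.31082514 0.08491083] [ 0.90453973  0.34474931 -0.06870813] 19.325
(array([0.567, 0.311]), np.float64(0.0248), 'n', 378, 'z', np.float64(0.0916))
jaw deg 90.2 shift [ 0.0624 -0.0006 -0.0027] turn [ 0.0005  0.0003 -0.0008] t 19.375 rows~ 1.0
```

{"op": "servo_tool", "data": {"targets": [{"x": 0.01, "y": 0, "z": -0.0025, "wx": 0, "wy": 0, "wz": 0}, {"x": 0.03, "y": 0, "z": -0.0025, "wx": 0, "wy": 0, "wz": 0}, {"x": 0.045, "y": 0, "z": -0.0025, "wx": 0, "wy": 0, "wz": 0}, {"x": 0.062, "y": 0, "z": -0.0025, "wx": 0, "wy": 0, "wz": 0}, {"x": 0.062, "y": 0, "z": -0.0025, "wx": 0, "wy": 0, "wz": 0}]}}

```text
clock: 20.0
position: [0.5665, 0.3109, 0.0594]
tool_rot: [1.366, 1.566, 1.37]
force: [0.0, 0.3, -0.2]
grip_width: 0.0476
```

{"op": "servo_tool", "data": {"targets": [{"x": 0.015, "y": 0, "z": 0, "wx": 0, "wy": 0, "wz": 0}, {"x": 0.03, "y": 0, "z": 0, "wx": 0, "wy": 0, "wz": 0}, {"x": 0.04, "y": 0, "z": 0, "wx": 0, "wy": 0, "wz": 0}, {"x": 0.044, "y": 0, "z": 0, "wx": 0, "wy": 0, "wz": 0}, {"x": 0.044, "y": 0, "z": 0, "wx": 0, "wy": 0, "wz": 0}]}}

```text
clock: 20.62
position: [0.5666, 0.3109, 0.0418]
tool_rot: [1.372, 1.566, 1.375]
force: [0.1, 0.1, -0.1]
grip_width: 0.048
```

{"op": "servo_tool", "data": {"targets": [{"x": 0.001, "y": 0, "z": 0, "wx": 0, "wy": 0, "wz": 0}, {"x": 0, "y": 0, "z": 0, "wx": 0, "wy": 0, "wz": 0}, {"x": 0, "y": 0, "z": 0, "wx": 0, "wy": 0, "wz": 0}, {"x": 0, "y": 0, "z": 0, "wx": 0, "wy": 0, "wz": 0}, {"x": -0.04, "y": 0, "z": 0, "wx": 0, "wy": 0, "wz": 0}, {"x": -0.15, "y": 0, "z": 0, "wx": 0, "wy": 0, "wz": 0}, {"x": -0.29, "y": 0, "z": 0, "wx": 0, "wy": 0, "wz": 0}, {"x": -0.38, "y": 0, "z": -0.1, "wx": 0, "wy": 0.001, "wz": 0}, {"x": -0.38, "y": 0, "z": -0.17, "wx": 0, "wy": 0.001, "wz": 0}, {"x": -0.38, "y": 0, "z": -0.17, "wx": 0, "wy": 0.001, "wz": 0}], "grip": 1}}

```text
clock: 21.88
position: [0.4971, 0.3107, 0.1956]
tool_rot: [2.248, 1.564, 2.253]
force: [-0.1, 0.2, 1.0]
grip_width: 0.0854
```

```bash
python3 chk.py .048 .025 w10; python3 - <<'E'
from h import *
goto(.48,.10,.19,np.pi/2)
E
```

```text
[0.49706605 0.31066898 0.19558621] 21.875
ring (array([0.5652, 0.3114]), np.float64(0.0242), 'n', 129, 'z', np.float64(0.0478))
tip 149 [0.5650634  0.31088739 0.06713375]
plane tilt deg [ 0.19964474 -0.00210697] z 0.0478883038057755
red (array([0.5435, 0.0947]), np.float64(0.0182), 'n', 104, 'z', np.float64(0.0353))
jaw deg 90.2 shift [ 0.0104 -0.5259 -0.0476] turn [ 0.0006 -0.0007 -0.0008] t 21.925 rows~ 4.0
```

White is seated: flat, top at 47.9 mm. Now red.

{"op": "servo_tool", "data": {"targets": [{"x": 0.01, "y": -0.13, "z": -0.04, "wx": 0.0005, "wy": -0.0007, "wz": -0.0008}, {"x": 0.01, "y": -0.27, "z": -0.04, "wx": 0.0005, "wy": -0.0007, "wz": -0.0008}, {"x": 0.01, "y": -0.41, "z": -0.04, "wx": 0.0005, "wy": -0.0007, "wz": -0.0008}, {"x": 0.01, "y": -0.526, "z": -0.04, "wx": 0.0005, "wy": -0.0007, "wz": -0.0008}, {"x": 0.01, "y": -0.526, "z": -0.04, "wx": 0.0005, "wy": -0.0007, "wz": -0.0008}, {"x": 0.01, "y": -0.526, "z": -0.04, "wx": 0.0005, "wy": -0.0007, "wz": -0.0008}]}}

```text
clock: 22.68
position: [0.4836, 0.1003, 0.1904]
tool_rot: [0.704, 1.57, 0.705]
force: [0.2, -0.8, -0.3]
grip_width: 0.0855
```

```bash
python3 - <<'E'
from h import *
p,R,s=pose();print(p,s["clock"])
im,W=cloud("wrist");save(im,"w11")
q=ring(W,(.543,.094),.028,.031,.042);print("red",q)
goto(*q[0],.0275,np.pi/2)
E
```

```text
[0.48360483 0.10034983 0.19036294] 22.675
red (array([0.543, 0.094]), np.float64(0.0182), 'n', 97, 'z', np.float64(0.0356))
jaw deg 90.1 shift [ 0.4069 -0.0175  0.1487] turn [ 0.0003  0.0001 -0.0001] t 22.725 rows~ 3.0
```

{"op": "servo_tool", "data": {"targets": [{"x": 0.05, "y": -0.017, "z": 0.1, "wx": 0, "wy": 0, "wz": 0}, {"x": 0.17, "y": -0.017, "z": 0.149, "wx": 0, "wy": 0, "wz": 0}, {"x": 0.28, "y": -0.017, "z": 0.149, "wx": 0, "wy": 0, "wz": 0}, {"x": 0.36, "y": -0.017, "z": 0.149, "wx": 0, "wy": 0, "wz": 0}, {"x": 0.4, "y": -0.017, "z": 0.149, "wx": 0, "wy": 0, "wz": 0}, {"x": 0.408, "y": -0.017, "z": 0.149, "wx": 0, "wy": 0, "wz": 0}, {"x": 0.408, "y": -0.017, "z": 0.149, "wx": 0, "wy": 0, "wz": 0}]}}

```text
clock: 23.6
position: [0.5437, 0.0946, 0.0279]
tool_rot: [0.503, 1.569, 0.505]
force: [1.0, 0.5, 1.0]
grip_width: 0.0852
```

{"op": "servo_tool", "data": {"targets": [{"x": 0, "y": 0, "z": 0, "wx": 0, "wy": 0, "wz": 0}, {"x": 0, "y": 0, "z": 0, "wx": 0, "wy": 0, "wz": 0}, {"x": 0, "y": 0, "z": 0, "wx": 0, "wy": 0, "wz": 0}, {"x": 0, "y": 0, "z": 0, "wx": 0, "wy": 0, "wz": 0}, {"x": 0, "y": 0, "z": 0, "wx": 0, "wy": 0, "wz": 0}, {"x": 0, "y": 0, "z": 0, "wx": 0, "wy": 0, "wz": 0}, {"x": 0, "y": 0, "z": 0, "wx": 0, "wy": 0, "wz": 0}, {"x": 0, "y": 0, "z": 0, "wx": 0, "wy": 0, "wz": 0}], "grip": -1}}

```text
clock: 24.6
position: [0.544, 0.0947, 0.0286]
tool_rot: [0.419, 1.568, 0.421]
force: [-1.8, 0.4, 11.7]
grip_width: 0.0368
```

Gripped. Lift to about 0.19, then to x≈0.49, y≈0.311.

{"op": "servo_tool", "data": {"targets": [{"x": -0.05, "y": 0, "z": 0, "wx": 0, "wy": 0, "wz": 0}, {"x": -0.15, "y": 0, "z": 0, "wx": 0, "wy": 0, "wz": 0}, {"x": -0.28, "y": 0, "z": -0.03, "wx": 0, "wy": 0, "wz": 0}, {"x": -0.4, "y": 0.1, "z": -0.08, "wx": 0, "wy": 0, "wz": 0}, {"x": -0.4, "y": 0.25, "z": -0.1, "wx": 0, "wy": 0, "wz": 0}, {"x": -0.4, "y": 0.4, "z": -0.13, "wx": 0, "wy": 0, "wz": 0}, {"x": -0.4, "y": 0.52, "z": -0.13, "wx": 0, "wy": 0, "wz": 0}, {"x": -0.4, "y": 0.541, "z": -0.13, "wx": 0, "wy": 0, "wz": 0}, {"x": -0.4, "y": 0.541, "z": -0.13, "wx": 0, "wy": 0, "wz": 0}]}}

```text
clock: 25.72
position: [0.4911, 0.3106, 0.1886]
tool_rot: [0.29, 1.568, 0.292]
force: [0.9, -0.6, -0.1]
grip_width: 0.0364
```

```bash
sed -i 's/\.5656-/.566-/g;s/\.3112-/.311-/g' ins.py; python3 ins.py w12 .019 2>/dev/null
```

```text
[0.49110565 0.31059465 0.18862418] [ 0.89742472 -0.64955201 -0.07968701] 25.725 0.03637367888031664
tip 66 [0.56273779 0.31086286 0.06698063] [0.56278387 0.31080957 0.06647325]
hub (array([0.528 , 0.3208]), np.float64(0.0038), 'n', 21, 'z', np.float64(0.0207))
held (array([0.491 , 0.3107]), np.float64(0.0192), 'n', 329, 'z', np.float64(0.1957))
off [-0.00010565  0.00010535] top above tcp 0.007075815925899703
jaw deg 90.1 shift [0.1971 0.0029 0.1863] turn [ 0.0002  0.0004 -0.0001] t 25.775 rows~ 2.0
jaw deg 90.1 shift [0.2771 0.0029 0.1861] turn [ 0.0002  0.0004 -0.0001] t 25.775 rows~ 3.0
```

View pics/w12.png

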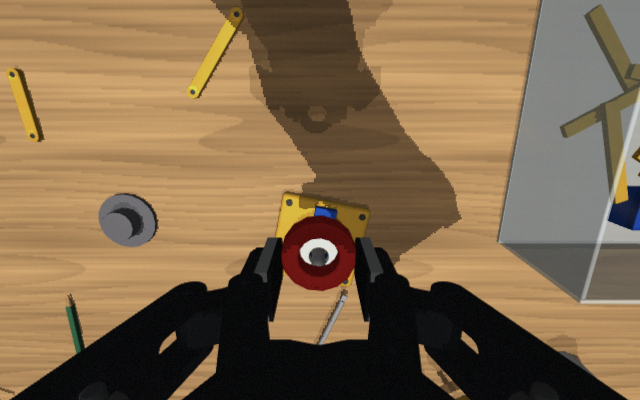

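The red ring is held level at (318,253), and the white ring and spindle show through its bore.

{"op": "servo_tool", "data": {"targets": [{"x": 0.05, "y": 0.002, "z": 0.1, "wx": 0, "wy": 0, "wz": 0}, {"x": 0.12, "y": 0.002, "z": 0.186, "wx": 0, "wy": 0, "wz": 0}, {"x": 0.22, "y": 0.002, "z": 0.186, "wx": 0, "wy": 0, "wz": 0}, {"x": 0.265, "y": 0.002, "z": 0.186, "wx": 0, "wy": 0, "wz": 0}, {"x": 0.265, "y": 0.002, "z": 0.186, "wx": 0, "wy": 0, "wz": 0}, {"x": 0.265, "y": 0.002, "z": 0.186, "wx": 0, "wy": 0, "wz": 0}]}}

```text
clock: 26.52
position: [0.5666, 0.3107, 0.0845]
tool_rot: [0.326, 1.567, 0.327]
force: [0.3, -0.4, -0.3]
grip_width: 0.0364
```

```bash
python3 - <<'E'
from h import *
p,R,s=pose();print(p,s["force"],s["clock"])
im,W=cloud("wrist")
q=ring(W,p,.025,p[2]+.003,p[2]+.03);print(q)
o=q[0]-p[:2];goto(.566-o[0],.311-o[1],.0536,np.pi/2)
E
```

```text
[0.5666494  0.3107447  0.08449399] [ 0.29565218 -0.42241059 -0.25692622] 26.525
(array([0.5665, 0.3108]), np.float64(0.0191), 'n', 340, 'z', np.float64(0.0915))
jaw deg 90.1 shift [ 0.0773  0.     -0.0016] turn [ 0.0002  0.0007 -0.0002] t 26.575 rows~ 1.0
```

{"op": "servo_tool", "data": {"targets": [{"x": 0.01, "y": 0, "z": -0.0015, "wx": 0, "wy": 0, "wz": 0}, {"x": 0.025, "y": 0, "z": -0.0015, "wx": 0, "wy": 0, "wz": 0}, {"x": 0.04, "y": 0, "z": -0.0015, "wx": 0, "wy": 0, "wz": 0}, {"x": 0.05, "y": 0, "z": -0.0015, "wx": 0, "wy": 0, "wz": 0}, {"x": 0.05, "y": 0, "z": -0.0015, "wx": 0, "wy": 0, "wz": 0}]}}

```text
clock: 27.2
position: [0.5659, 0.3108, 0.0641]
tool_rot: [0.291, 1.567, 0.292]
force: [-0.0, 0.4, -0.1]
grip_width: 0.0365
```

{"op": "servo_tool", "data": {"targets": [{"x": 0.01, "y": 0, "z": 0, "wx": 0, "wy": 0, "wz": 0}, {"x": 0.02, "y": 0, "z": 0, "wx": 0, "wy": 0, "wz": 0}, {"x": 0.027, "y": 0, "z": 0, "wx": 0, "wy": 0, "wz": 0}, {"x": 0.027, "y": 0, "z": 0, "wx": 0, "wy": 0, "wz": 0}]}}

```text
clock: 27.7
position: [0.5659, 0.3108, 0.0531]
tool_rot: [0.288, 1.567, 0.289]
force: [0.6, 0.6, 0.4]
grip_width: 0.0364
```

{"op": "servo_tool", "data": {"targets": [{"x": 0, "y": 0, "z": 0, "wx": 0, "wy": 0, "wz": 0}, {"x": 0, "y": 0, "z": 0, "wx": 0, "wy": 0, "wz": 0}, {"x": 0, "y": 0, "z": 0, "wx": 0, "wy": 0, "wz": 0}, {"x": 0, "y": 0, "z": 0, "wx": 0, "wy": 0, "wz": 0}, {"x": -0.04, "y": 0, "z": 0, "wx": 0, "wy": 0, "wz": 0}, {"x": -0.15, "y": 0, "z": 0, "wx": 0, "wy": 0, "wz": 0}, {"x": -0.29, "y": 0, "z": 0, "wx": 0, "wy": 0, "wz": 0}, {"x": -0.35, "y": 0, "z": -0.1, "wx": 0, "wy": 0, "wz": 0}, {"x": -0.35, "y": 0, "z": -0.18, "wx": 0, "wy": 0, "wz": 0}, {"x": -0.35, "y": 0, "z": -0.18, "wx": 0, "wy": 0, "wz": 0}], "grip": 1}}

```text
clock: 28.95
position: [0.4919, 0.3111, 0.1947]
tool_rot: [0.485, 1.566, 0.488]
force: [1.1, -0.1, 0.7]
grip_width: 0.085
```

```bash
python3 chk.py .060 .019 w13 2>&1 | head -4; python3 - <<'E'
from h import *
b,W=cloud("wrist")
for z,r in [(.036,.031),(.048,.025)]:
    try: print(z,ring(W,(.566,.311),r+.006,z-.003,z+.003))
    except Exception as e: print(e)
E
```

```text
[0.49186468 0.31113771 0.19466235] 28.95
ring (array([0.565 , 0.3114]), np.float64(0.0183), 'n', 105, 'z', np.float64(0.0597))
tip 148 [0.56501116 0.3110695  0.06712745]
plane tilt deg [0.3197404  0.24142488] z 0.05991411945579321
0.036 (array([0.5665, 0.3113]), np.float64(0.0285), 'n', 223, 'z', np.float64(0.0358))
0.048 (array([0.5649, 0.3114]), np.float64(0.0238), 'n', 132, 'z', np.float64(0.0477))
```

View pics/w13.png

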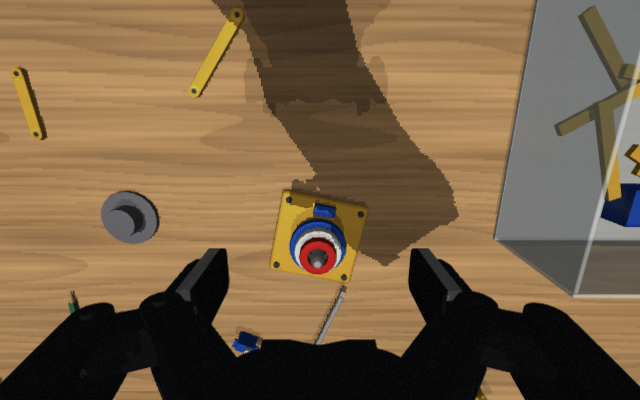

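The stack at (318,247) shows blue, white and red from the bottom up, flat with tops at about 36, 48 and 60 mm. The gripper is open and clear, and the bystanders in view look undisturbed.

```bash
python3 -c "
from workcell import bot
print(bot.job_done())"
```

```text
the job is handed in; nothing more can be done
None
```

The three rings are on the spindle in the order asked: blue at the bottom, white next, red on top. I laid the white ring on the empty pedestal first, then threaded each ring down fully before the next one went on. The job was handed in at about 29 s of the 72 s allowed.

**Last checks:**
- **Heights:** the ring tops measured 35.8, 47.7 and 59.9 mm, against the 36, 48 and 60 mm they should be.
- **Flatness:** each ring measured within 0.4° of level just after it was placed.
- **Release:** the gripper was open and about 13 cm above the stack, touching nothing.
- **Bystanders:** those in the last wrist picture looked undisturbed. I took no final picture of the whole bench, so the others were not rechecked.

**Disagreements and forces:**
- The top camera placed things about 2–3 mm away from the wrist camera, so I relied on the wrist camera throughout.
- The force reading was about 10–12 N each time the gripper closed on a ring. It was near zero when the rings went onto the spindle.

I viewed 10 pictures in all. The first wrist picture was wasted, because the arm's first move was refused for a badly formed command.

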